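# Fetch the undrilled half log from the insect hotel

## Task

In the main bay of the insect hotel, three drilled pieces stand in front of a half log that still has to be drilled. Stand all three pieces upright together on the grey side board, then lift out the half log and lay it, flat side down, fully home between the stops of the drilling cradle; after that stand the three pieces back upright in the bay, each in the very place where it stood before. Do not knock any piece over, and leave the glass jar and the glue bottle where they are.

Things in the scene. Friction and masses are not known exactly. Their poses are not given: they have to be found in the camera images.
- hotel: Fixed open-topped wooden frame, walls 60 mm high, 16 thick, floor 12 thick. Origin on the bench under the main bay's centre, x away from the robot. Main bay inside: x -95 to 95, y -115 to 115 mm. Low filled bays behind, to x = 207. At the start the pieces stand near x = -32, y = -62, 0, 62 in any order (16 mm apart); the half log lies along y near x = 31, 14 mm behind them.
- round_log: Loose upright round log with dark bark, diameter 46 mm, 108 mm high, with seven drill holes in its light round top; about 0.1 kg. Origin at the centre of its underside, z up along it.
- square_block: Loose upright square block of light wood, 44 x 44 mm, 95 mm high, with nine drill holes in its square top; about 0.1 kg. Origin at the centre of its underside, z up, x and y square to its faces; it starts within 0.1 rad of square to the hotel.
- cane_bundle: Loose upright stiff bundle of seven canes held by two steel bands, diameter 46 mm, 120 mm high, open cane ends on top; behaves as one solid; about 0.08 kg. Origin at the centre of its underside, z up along it.
- half_log: Loose undrilled half log, lying on its flat underside: 170 mm long, 46 mm wide, 47 mm high, upright sides 24 mm high, then a round back; about 0.2 kg. Origin at the centre of its underside, x along its length, z up.
- side_board: The side area: a plain grey board 260 x 130 mm, 12 mm thick, fixed on the bench to the left or to the right of the hotel. Origin on the bench under its centre, x along its length, z up (its top at z = 12 mm).
- cradle: Fixed drilling cradle on the hotel's other side: plywood base 240 x 120 mm, 12 thick, with six dark steel stops rising to z = 34. Origin on the bench under its centre, x along it. End stops leave x = -95 to 95 free, four side stops leave y = -33 to 33; side stops are only at |x| = 55 to 89, so fingers fit in the middle. The log lies along x, underside at z = 12, either way round.
- jar: Bystander: glass jar with a steel cap, 56 mm across, 75 mm high, on the bench to the right of the hotel, beyond the board or cradle there. Origin at the centre of its underside.
- glue_bottle: Bystander: white glue bottle with an orange cap, 54 mm across, 150 mm high, on the bench to the left of the hotel, beyond the board or cradle there. Origin at the centre of its underside.
Mind the look-alikes: they are no part of the job. Leave any green look-alike of the square_block alone.

How it is judged:
By the outcome, as a careful person would: the job done as asked, in the order asked, and still so for the second after the job is handed in, with the robot touching nothing.
It also fails if it takes over 138 s, if anything falls off the work surface, if the arm or the gripper's body presses on something with over 40 N, if the wrist force passes 120 N, or if a joint passes its speed limit or range.

## Robot

A 6-joint arm with a two-finger parallel gripper is mounted at the origin on the work surface. World frame = base frame: x ahead of the robot, y to its left, z up, the work surface at z = 0. Lengths are in mm, angles in rad, forces in N, time in s.
With the tool pointing down it reaches from about 350 to 975 mm from the base axis. Payload 7.1 kg.
Tool frame: the origin (TCP) lies midway between the tips of the shut fingers; the grasp point (between the pads) lies 19 mm behind it (ctrl.grip_depth is the distance from the TCP to the grasp point, in mm); z points along the fingers, y is the line along which they close (so a half turn about z gives the same grasp; the last joint's range is limited). The gripper opens to 88 mm and grips with 3 to 60 N. Pads are 20 mm wide; open, the fingers measure 115 mm over their backs; the gripper's body (75 mm by 178 mm) begins 61 mm behind the grasp point.
Start: joints at [-1.147, 0.423, 1.63, -0, 1.089, -0.019], TCP at [267.809, -564.697, 201.175] pointing down, gripper open.
Joint ranges: [-3, 3], [-0.9, 2.11], [0.09, 2.58], [-1.31, 4.45], [0.11, 2.69], [-2.54, 2.54]. Speed limits (rad/s): [2.39, 2.39, 3.01, 3.14, 3.14, 3.14].

## Interface

Orientations are given as a rotation vector (axis times angle).
In Python, from workcell import ctrl, cams gives the robot as it stands.
- The arm moves only by the tool move_arm, never from a script. Its argument "steps" is a list of rows, each a list of 3 entries, a list of its own where there are three numbers: the shift along the tool's x, y, z in units of 25 mm (1.0 is 25 mm), then the turn about the tool's z in units of 5 degrees (1.0 is 5 degrees), then the closure, from 0 (fully open) to 1 (shut). A call has 1 to 20 rows; each row shifts and turns the commanded pose from where the row before left it, along the tool's axes as they then stand; what a row does not reach is not made up. A row lasts 1/12 s, in which the tool goes at most 41.7 mm and 7.16 degrees, less where a joint would pass 70% of its speed; a pose out of reach is approached as far as the arm can. A call is refused whole if a number of a shift passes 1 or a number of a turn 1, either way. A call with a gripper value outside its range is refused whole. The fingers move at their own pace and stop on an object; the grip force is fixed at half the most. Time passes only in rows, so rows that do not move let the fingers close. It gives the time, the measured TCP pose, the force, the opening and the grip force at its end, in the units of the state.
- ctrl.get_obs(): the state, without advancing time (a new reading comes with each control period).
- cams.get_image(name): name is "scene" or "top"; returns a dict with "image" (400x640x3 uint8, red, green, blue), "camera_matrix" (3x3 intrinsics, pixels), "k1" (the pictures are not rectified: a ray, as slopes to the right and down, at radius r is drawn at 1 + k1 r^2 times it, then the intrinsics apply), "xyz" and "rotation" of the camera in the world. Camera axes: x right, y down, z forward; pixel columns grow to the right and rows downward; lengths in mm; the calibration is good to about 2 mm. A picture is of the moment at which its call begins. There is no depth.
- ctrl.close_job(): hands the job in; it is judged then, once.
Trained networks look in the newest picture that a camera, given by its name, has taken for a name from the list of things; names that differ only in an ending like _2 or _b are one class to them, and where a whole thing is asked for, a point or a joint stands for the part that bears it (a point fixed in the world has none). Each returns a list of dicts, best first, with "p" (0 to 1); they miss things now and then, are a little off and sometimes report something else, mostly with a low value. They report only what shows in the picture. A call takes as long as a camera call. They do not tell look-alikes from the thing itself.
- cams.boxes_of(camera, thing): "rect" ([centre column, centre row, width, height] in pixels, round what is visible of it).
- cams.cut_out(camera, thing): "pixels" (400x640 bool, what is visible of it) and "rect" ([centre column, centre row, width, height] in pixels, round what is visible of it).
The state is a dict: "t": time; "qpos": joint angles; "qvel": joint speeds; "joint_torque": joint torques, N m; "ee_pos": TCP position; "orientation": TCP orientation; "ft_force": force on the tool from outside, world axes, zero at the start; "moment": the same for the moment, N m; "width": finger opening in mm; "grasp_force": force on a finger pad.
Only numpy, scipy, OpenCV 4.12 (cv2) and the standard library are available. Lean on these libraries where they do the work, as an engineer would, in place of code of your own. Each camera call takes 0.05 s, during which the arm holds its last target. There are 200 camera calls.

## Working session

There is one attempt and no reset: what is moved stays moved. The work goes in short steps, Python scripts to look and compute and a tool call to move; the robot and the scene stay as the last step left them, time stands still between calls to the robot, and variables do not carry over. Pictures are saved under pics/ and viewed, at most 14 in all, crops included, and the job is handed in when it is done.

Besides the shell and the picture viewer there is one more tool, called after "Request:" by a JSON object that holds its "api" and its "payload". move_arm: Moves the arm, as the interface text tells. Its arguments: {"type":"object","properties":{"steps":{"type":"array"}},"required":["steps"]}

```bash
mkdir -p pics; ls; python3 - <<'E'
from workcell import ctrl,cams
import cv2
print(ctrl.get_obs())
for n in("scene","top"):
    d=cams.get_image(n); cv2.imwrite(f"pics/{n}0.png",d["image"][:,:,::-1]); print(n,d["camera_matrix"],d["k1"],d["xyz"],d["rotation"])
E
```

```text
pics
{'t': 0.0, 'qpos': array([-1.14699493e+00,  4.23835196e-01,  1.63067239e+00,  1.47487987e-05,
        1.08858233e+00, -1.89994728e-02]), 'qvel': array([-0.00099849,  0.00011225, -0.00154358, -0.00020004, -0.0002493 ,
       -0.00157794]), 'joint_torque': array([-3.93560940e-04, -5.44624364e+01, -2.73662496e+01,  6.43780734e-02,
        2.27545534e-02, -1.24000489e-04]), 'ee_pos': array([ 267.58583415, -564.18461789,  200.41215694]), 'orientation': array([-3.06347800e+00, -6.89548303e-01,  4.52472778e-04]), 'ft_force': array([ 0.65283571, -0.10399305,  1.00972221]), 'moment': array([ 0.05789011,  0.05391094, -0.03309951]), 'grasp_force': 0.0, 'width': 87.98807683321314}
scene [[458.21465727   0.         314.97784265]
 [  0.         458.21465727 197.16986991]
 [  0.           0.           1.        ]] -0.09041852219884106 [1255.4637091    26.27646921  753.58937769] [-1.78811049 -1.77111706  0.71761903]
top [[401.23049953   0.         312.66472581]
 [  0.         401.23049953 197.47136138]
 [  0.           0.           1.        ]] -0.059639074304875604 [481.04334921  22.03305443 882.78292035] [-2.16317604  2.18299186 -0.1830637 ]
```

View pics/scene0.png

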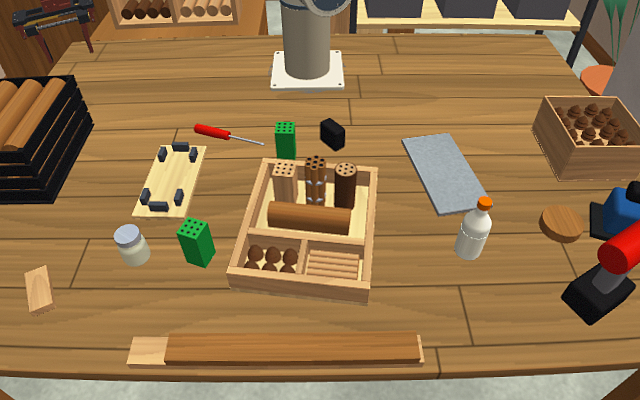

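View pics/top0.png

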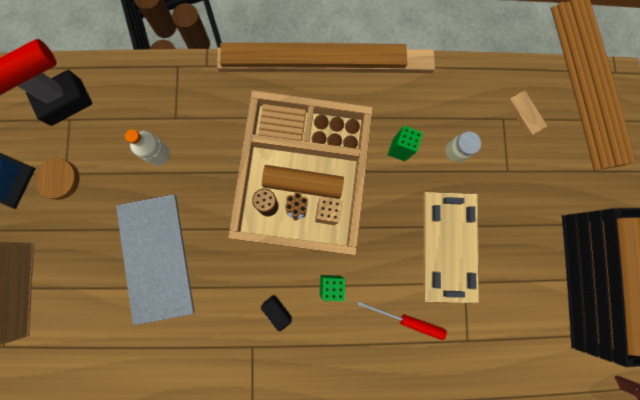

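The top view shows the hotel in the middle at (305,170), with round log (264,200), canes (296,206), square block (329,209) and half log (303,181). The grey board is on the left at (155,260) and the cradle on the right at (451,247). The green blocks are decoys. Next I'll fit silhouettes.

```bash
cat > h.py <<'E'
import numpy as np,cv2
from scipy.optimize import minimize
from scipy.spatial.transform import Rotation as R
from workcell import ctrl,cams
def proj(d,P):
    p=(np.asarray(P)-d["xyz"])@R.from_rotvec(d["rotation"]).as_matrix()
    s=p[:,:2]/p[:,2:]; s=s*(1+d["k1"]*(s**2).sum(1,keepdims=True)); K=d["camera_matrix"]
    return s*[K[0,0],K[1,1]]+K[:2,2]
def ring(r,z): a=np.arange(0,2*np.pi,.2); return np.c_[r*np.cos(a),r*np.sin(a),0*a+z]
def box(x0,x1,y0,y1,z0,z1): return np.array([[x,y,z] for x in(x0,x1) for y in(y0,y1) for z in(z0,z1)],float)
a=np.linspace(0,np.pi,15)
M={"round_log":np.r_[ring(23,0),ring(23,108)],"cane_bundle":np.r_[ring(23,0),ring(23,120)],
"square_block":box(-22,22,-22,22,0,95),"side_board":box(-130,130,-65,65,0,12),
"cradle":box(-120,120,-60,60,0,12),
"half_log":np.r_[box(-85,85,-23,23,0,24),*[np.c_[0*a+s,23*np.cos(a),24+23*np.sin(a)] for s in(-85,85)]],
"hotel":np.r_[box(-111,111,-131,131,0,60),box(0,207,-131,131,0,40)],
"jar":np.r_[ring(28,0),ring(28,75)],"glue_bottle":np.r_[ring(27,0),ring(27,100),ring(10,150)]}
def place(n,q,z0):
    c,s=np.cos(q[2]),np.sin(q[2]); m=M[n]; return np.c_[m[:,0]*c-m[:,1]*s+q[0],m[:,0]*s+m[:,1]*c+q[1],m[:,2]+z0]
def loss(d,n,q,z0,mk):
    S=4; h=cv2.convexHull(proj(d,place(n,q,z0)).astype(np.float32))
    im=np.zeros((400*S,640*S),np.uint8); cv2.fillConvexPoly(im,np.round(h*S+S/2).astype(np.int32),1)
    return 1-(im&mk).sum()/(im|mk).sum()
def mask(cam,n,near=None):
    cs=[c for c in cams.cut_out(cam,n) if c["p"]>.2]
    if not cs: return None
    if near is not None: cs.sort(key=lambda c:np.hypot(*(np.array(c["rect"][:2])-near)))
    c=cs[0]; cc=cv2.connectedComponentsWithStats(c["pixels"].astype(np.uint8)); 
    pts=np.argwhere(c["pixels"])[:,::-1]
    h=cv2.convexHull(pts.astype(np.float32)); mk=np.zeros((1600,2560),np.uint8)
    up=cv2.resize(c["pixels"].astype(np.uint8),(2560,1600),interpolation=cv2.INTER_NEAREST)
    hp=cv2.convexHull(np.argwhere(up)[:,::-1].astype(np.int32)); cv2.fillConvexPoly(mk,hp,1)
    return mk,c["p"],c["rect"]
def fit(cam,n,q0,z0,near=None):
    d=cams.get_image(cam); m=mask(cam,n,near)
    if m is None: print(n,cam,"missed"); return None
    f=lambda u:loss(d,n,[u[0],u[1],u[2]/100],z0,m[0])
    u0=np.array([q0[0],q0[1],q0[2]*100]); sim=u0+np.array([[0,0,0],[12,0,0],[0,12,0],[0,0,10]])
    r=minimize(f,u0,method="Nelder-Mead",options=dict(initial_simplex=sim,xatol=.1,fatol=1e-5))
    print(n,cam,"p%.2f"%m[1],np.round(m[2]),"xy %.1f %.1f yaw %.3f loss %.3f"%(r.x[0],r.x[1],r.x[2]/100,r.fun)); return r.x
E
python3 - <<'E'
from h import *
d=cams.get_image("top")
def g(u,v,z):
    f=lambda p:((proj(d,[[p[0],p[1],z]])[0]-[u,v])**2).sum()
    return minimize(f,[480,20],method="Nelder-Mead").x
for n,u,v,zt,z0,yaw in [("round_log",264,200,120,12,0),("cane_bundle",296,206,132,12,0),("square_block",329,209,107,12,-.12),("half_log",303,181,59,12,-.1+1.57),("side_board",155,260,12,0,.12+1.57),("cradle",451,247,12,0,1.57),("hotel",303,195,60,0,-.1),("jar",465,145,75,0,0),("glue_bottle",140,140,120,0,0)]:
    q=[*g(u,v,zt),yaw]
    fit("top",n,q,z0,[u,v])
    fit("scene",n,q,z0,proj(cams.get_image("scene"),[[q[0],q[1],zt/2]])[0])
E
```

```text
round_log top p0.61 [264. 204.  27.  20.] xy 575.7 85.9 yaw -0.010 loss 0.034
round_log scene p0.57 [345. 188.  25.  44.] xy 573.8 83.8 yaw 0.100 loss 0.064
cane_bundle top p0.80 [296. 208.  25.  38.] xy 567.0 23.2 yaw 0.047 loss 0.050
cane_bundle scene p0.77 [314. 179.  24.  51.] xy 563.7 21.8 yaw 0.025 loss 0.087
square_block top p0.73 [327. 211.  22.  29.] xy 558.9 -41.0 yaw -0.133 loss 0.046
square_block scene p0.60 [284. 183.  26.  39.] xy 556.9 -41.8 yaw -0.134 loss 0.120
half_log top p0.73 [305. 181.  86.  37.] xy 627.0 10.3 yaw 1.409 loss 0.053
half_log scene p0.65 [309. 219.  82.  37.] xy 627.4 10.7 yaw 1.416 loss 0.047
side_board top missed
side_board scene p0.69 [448. 175.  92.  84.] xy 463.9 330.0 yaw 0.185 loss 0.024
cradle top p0.82 [452. 245.  55. 109.] xy 483.2 -317.5 yaw 3.086 loss 0.013
cradle scene p0.95 [170. 186.  77.  79.] xy 479.5 -318.9 yaw 3.106 loss 0.036
hotel top p0.56 [301. 174. 144. 165.] xy 597.7 18.2 yaw -0.129 loss 0.050
hotel scene p0.94 [305. 232. 150. 147.] xy 597.5 16.9 yaw -0.142 loss 0.007
jar top p0.58 [463. 144.  37.  31.] xy 700.8 -342.4 yaw -0.022 loss 0.136
jar scene p0.85 [132. 247.  34.  42.] xy 703.5 -344.6 yaw 0.054 loss 0.092
glue_bottle top p0.89 [148. 149.  46.  31.] xy 696.8 333.6 yaw -0.067 loss 0.066
glue_bottle scene p0.80 [475. 229.  38.  62.] xy 693.1 332.9 yaw 0.056 loss 0.046
```

Request:
{"api": "move_arm", "payload": {"steps": [[[0, 0, 0], -1, 0], [[0, 0, 0], -1, 0], [[0, 0, 0], -1, 0], [[0, 0, 0], -1, 0], [[0, 0, 0], -1, 0], [[0, 0, 0], -1, 0], [[0, 0, 0], -1, 0], [[0, 0, 0], -1, 0], [[0, 0, 0], -1, 0], [[0, 0, 0], -1, 0], [[0, 0, 0], -1, 0], [[0, 0, 0], -0.4, 0], [[1, 0.32, 0], 0, 0], [[1, 0.32, 0], 0, 0], [[1, 0.32, 0], 0, 0], [[1, 0.32, 0], 0, 0], [[1, 0.32, 0], 0, 0], [[1, 0.32, 0], 0, 0], [[1, 0.32, 0], 0, 0], [[1, 0.32, 0], 0, 0]]}}

```text
t: 4.07
ee_pos: [358.2, -373.9, 201.3]
orientation: [2.364, 2.068, 0.0]
ft_force: [0.8, -0.8, -0.4]
width: 88.1
grasp_force: 0.0
```

```bash
cat >> h.py <<'E'
def go(x,y,z,yaw=None):
    o=ctrl.get_obs(); m=R.from_rotvec(o["orientation"]).as_matrix(); ya=np.arctan2(m[1,1],m[0,1])
    e=(np.array([x,y,z])-o["ee_pos"])@m/25
    print("t %.1f at"%o["t"],np.round(o["ee_pos"],1),"yaw %.3f"%ya,"w %.1f gf %.1f"%(o["width"],o["grasp_force"]),"tilt",np.round(m[:2,2],3),"-> units",np.round(e,2),"turn",None if yaw is None else round(np.degrees(-(yaw-ya))/5,2))
E
python3 - <<'E'
from h import *
go(575,85,200,-.133)
E
```

```text
t 4.1 at [ 358.2 -373.9  201.3] yaw -0.133 w 88.1 gf 0.0 tilt [ 0. -0.] -> units [19.34  6.15  0.05] turn -0.0
```

Request:
{"api": "move_arm", "payload": {"steps": [[[1, 0.32, 0], 0, 0], [[1, 0.32, 0], 0, 0], [[1, 0.32, 0], 0, 0], [[1, 0.32, 0], 0, 0], [[1, 0.32, 0], 0, 0], [[1, 0.32, 0], 0, 0], [[1, 0.32, 0], 0, 0], [[1, 0.32, 0], 0, 0], [[1, 0.32, 0], 0, 0], [[1, 0.32, 0], 0, 0], [[1, 0.32, 0], 0, 0], [[1, 0.32, 0], 0, 0], [[1, 0.32, 0], 0, 0], [[1, 0.32, 0], 0, 0], [[1, 0.32, 0], 0, 0], [[1, 0.32, 0], 0, 0], [[1, 0.32, 0], 0, 0], [[1, 0.32, 0], 0, 0], [[1, 0.32, 0], 0, 0], [[0.34, 0.07, 0], 0, 0]]}}

```text
t: 5.73
ee_pos: [575.9, 86.6, 201.3]
orientation: [2.362, 2.071, 0.002]
ft_force: [0.1, 0.5, -0.1]
width: 87.6
grasp_force: 0.0
```

```bash
python3 - <<'E'
from h import *
go(575,85,72,-.133)
E
```

```text
t 5.7 at [575.9  86.6 201.3] yaw -0.131 w 87.6 gf 0.0 tilt [0.001 0.001] -> units [-0.07 -0.03  5.17] turn 0.02
```

Request:
{"api": "move_arm", "payload": {"steps": [[[-0.07, -0.03, 1], 0, 0], [[0, 0, 1], 0, 0], [[0, 0, 1], 0, 0], [[0, 0, 1], 0, 0], [[0, 0, 0.7], 0, 0], [[0, 0, 0.47], 0, 0], [[0, 0, 0], 0, 0.3], [[0, 0, 0], 0, 0.3], [[0, 0, 0], 0, 0.4], [[0, 0, 0], 0, 0.4], [[0, 0, 0], 0, 0.5], [[0, 0, 0], 0, 0.5], [[0, 0, 0], 0, 1], [[0, 0, 0], 0, 1], [[0, 0, 0], 0, 1]]}}

```text
t: 6.98
ee_pos: [573.9, 82.3, 72.5]
orientation: [2.364, 2.068, 0.001]
ft_force: [-1.1, 0.7, 5.7]
width: 45.3
grasp_force: 29.9
```

```bash
python3 - <<'E'
from h import *
go(380,314,152,-.133)
E
```

```text
t 7.0 at [573.9  82.3  72.5] yaw -0.133 w 45.3 gf 29.9 tilt [0.001 0.   ] -> units [ 8.16 -8.92 -3.19] turn -0.0
```

Request:
{"api": "move_arm", "payload": {"steps": [[[0, 0, -0.5], 0, 1], [[0, 0, -1], 0, 1], [[0, 0, -1], 0, 1], [[0, 0, -0.7], 0, 1], [[0.4, -0.4, 0], 0, 1], [[0.8, -0.9, 0], 0, 1], [[0.8, -0.9, 0], 0, 1], [[0.8, -0.9, 0], 0, 1], [[0.8, -0.9, 0], 0, 1], [[0.8, -0.9, 0], 0, 1], [[0.8, -0.9, 0], 0, 1], [[0.8, -0.9, 0], 0, 1], [[0.8, -0.9, 0], 0, 1], [[0.8, -0.9, 0], 0, 1], [[0.56, -0.42, 0], 0, 1], [[0, 0, 0.8], 0, 1], [[0, 0, 1], 0, 1], [[0, 0, 0], 0, 1], [[0, 0, 0], 0, 1]]}}

```text
t: 8.57
ee_pos: [377.3, 313.1, 105.6]
orientation: [-2.363, -2.069, 0.007]
ft_force: [0.2, -0.2, -1.4]
width: 45.7
grasp_force: 29.9
```

```bash
python3 - <<'E'
from h import *
go(380,314,72.5,-.133)
d=cams.get_image("scene"); cv2.imwrite("pics/s1.png",d["image"][:,:,::-1])
fit("top","side_board",[464,330,.185],0)
E
```

```text
t 8.6 at [377.3 313.1 105.6] yaw -0.133 w 45.7 gf 29.9 tilt [-0.004 -0.003] -> units [0.05 0.11 1.32] turn 0.0
side_board top p0.91 [155. 258.  78. 129.] xy 464.8 328.0 yaw 0.194 loss 0.053
```

View pics/s1.png

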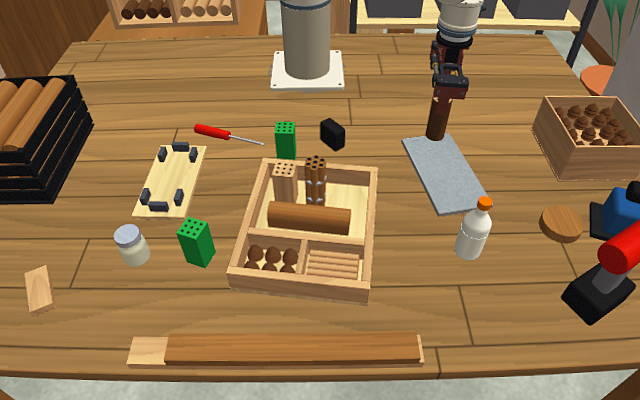

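The log hangs upright over the near end of the board at (437,115), so I'll lower and release it.

Request:
{"api": "move_arm", "payload": {"steps": [[[0, 0, 0.6], 0, 1], [[0, 0, 0.4], 0, 1], [[0, 0, 0.2], 0, 1], [[0, 0, 0.1], 0, 1], [[0, 0, 0], 0, 1], [[0, 0, 0], 0, 1], [[0, 0, 0], 0, 0.25], [[0, 0, 0], 0, 0.25], [[0, 0, 0], 0, 0.25], [[0, 0, 0], 0, 0.25], [[0, 0, -0.5], 0, 0.25], [[0, 0, -1], 0, 0.25], [[0, 0, -1], 0, 0.25], [[0, 0, -1], 0, 0.25], [[0, 0, 0], 0, 0], [[0, 0, 0], 0, 0]]}}

```text
t: 10.05
ee_pos: [380.3, 314.7, 163.3]
orientation: [2.364, 2.069, 0.005]
ft_force: [0.3, 0.0, 0.1]
width: 76.0
grasp_force: 0.0
```

```bash
python3 - <<'E'
from h import *
go(566.5,22.7,160,-.133)
E
```

```text
t 10.1 at [380.3 314.7 163.3] yaw -0.133 w 76.0 gf 0.0 tilt [0.003 0.002] -> units [-10.59   8.93   0.13] turn -0.0
```

Request:
{"api": "move_arm", "payload": {"steps": [[[-1, 0.85, 0], 0, 0], [[-1, 0.85, 0], 0, 0], [[-1, 0.85, 0], 0, 0], [[-1, 0.85, 0], 0, 0], [[-1, 0.85, 0], 0, 0], [[-1, 0.85, 0], 0, 0], [[-1, 0.85, 0], 0, 0], [[-1, 0.85, 0], 0, 0], [[-1, 0.85, 0], 0, 0], [[-1, 0.85, 0], 0, 0], [[-0.59, 0.41, 0], 0, 0], [[0, 0, 0], 0, 0], [[0, 0, 0], 0, 0], [[0, 0, 0], 0, 0]]}}

```text
t: 11.22
ee_pos: [563.8, 22.6, 160.8]
orientation: [-2.363, -2.067, 0.003]
ft_force: [-0.0, 0.0, 0.1]
width: 87.6
grasp_force: 0.0
```

```bash
python3 - <<'E'
from h import *
go(566.2,22.7,72.5,-.133)
E
```

```text
t 11.2 at [563.8  22.6 160.8] yaw -0.133 w 87.6 gf 0.0 tilt [-0.002  0.   ] -> units [0.02 0.1  3.53] turn -0.0
```

Request:
{"api": "move_arm", "payload": {"steps": [[[0.02, 0.1, 1], 0, 0], [[0, 0, 1], 0, 0], [[0, 0, 1], 0, 0], [[0, 0, 0.5], 0, 0], [[0, 0, 0], 0, 0.3], [[0, 0, 0], 0, 0.3], [[0, 0, 0], 0, 0.4], [[0, 0, 0], 0, 0.4], [[0, 0, 0], 0, 0.5], [[0, 0, 0], 0, 0.5], [[0, 0, 0], 0, 1], [[0, 0, 0], 0, 1], [[0, 0, 0], 0, 1]]}}

```text
t: 12.3
ee_pos: [568.1, 22.1, 75.1]
orientation: [2.364, 2.068, 0.001]
ft_force: [0.0, 1.0, 5.6]
width: 45.1
grasp_force: 30.0
```

```bash
python3 - <<'E'
from h import *
go(464,330,153,-.133)
E
```

```text
t 12.3 at [568.1  22.1  75.1] yaw -0.133 w 45.1 gf 30.0 tilt [0.001 0.   ] -> units [11.65 -5.76 -3.12] turn -0.0
```

```bash
python3 - <<'E'
from h import *
for i in range(6):
    o=ctrl.get_obs(); print(np.round(o["ee_pos"],2), np.round(o["qpos"],4)); cams.boxes_of("top","jar")
E
```

```text
[568.08  22.14  75.08] [0.018  0.5157 1.8347 0.     0.7901 0.1513]
[568.08  22.16  75.09] [1.8000e-02 5.1580e-01 1.8347e+00 1.0000e-04 7.9010e-01 1.5130e-01]
[568.06  22.16  75.06] [0.018  0.5158 1.8347 0.     0.7902 0.1513]
[568.08  22.15  75.08] [ 0.018   0.5158  1.8347 -0.      0.7902  0.1513]
[568.08  22.17  75.06] [1.8100e-02 5.1580e-01 1.8347e+00 1.0000e-04 7.9020e-01 1.5130e-01]
[568.08  22.17  75.07] [1.8100e-02 5.1580e-01 1.8347e+00 1.0000e-04 7.9020e-01 1.5130e-01]
```

Request:
{"api": "move_arm", "payload": {"steps": [[[0, 0, -0.5], 0, 1], [[0, 0, -1], 0, 1], [[0, 0, -1], 0, 1], [[0, 0, -0.7], 0, 1], [[0.5, -0.2, 0], 0, 1], [[1, -0.5, 0], 0, 1], [[1, -0.5, 0], 0, 1], [[1, -0.5, 0], 0, 1], [[1, -0.5, 0], 0, 1], [[1, -0.5, 0], 0, 1], [[1, -0.5, 0], 0, 1], [[1, -0.5, 0], 0, 1], [[1, -0.5, 0], 0, 1], [[1, -0.5, 0], 0, 1], [[1, -0.5, 0], 0, 1], [[0.7, -0.4, 0], 0, 1], [[0.45, -0.16, 0], 0, 1], [[0, 0, 0.5], 0, 1], [[0, 0, 0.7], 0, 1], [[0, 0, 0.5], 0, 1]]}}

```text
t: 14.27
ee_pos: [462.6, 329.9, 110.4]
orientation: [-2.364, -2.069, 0.002]
ft_force: [0.1, -0.6, -0.9]
width: 45.3
grasp_force: 29.9
```

Request:
{"api": "move_arm", "payload": {"steps": [[[0, 0, 0.4], 0, 1], [[0, 0, 0.4], 0, 1], [[0, 0, 0.3], 0, 1], [[0, 0, 0.2], 0, 1], [[0, 0, 0], 0, 1], [[0, 0, 0], 0, 1], [[0, 0, 0], 0, 1], [[0, 0, 0], 0, 1]]}}

```text
t: 14.93
ee_pos: [464.0, 330.2, 80.1]
orientation: [2.364, 2.068, 0.002]
ft_force: [-0.4, -0.4, -1.4]
width: 45.2
grasp_force: 29.9
```

```bash
python3 - <<'E'
from h import *
go(464,330,75,-.133); print(ctrl.get_obs()["ft_force"])
E
```

```text
t 14.9 at [464.  330.2  80.1] yaw -0.133 w 45.2 gf 29.9 tilt [0.001 0.001] -> units [-0.01 -0.    0.2 ] turn -0.0
[-0.43232267 -0.38945849 -1.38354615]
```

Request:
{"api": "move_arm", "payload": {"steps": [[[0, 0, 0.1], 0, 1], [[0, 0, 0.08], 0, 1], [[0, 0, 0], 0, 1], [[0, 0, 0], 0, 1], [[0, 0, 0], 0, 0.25], [[0, 0, 0], 0, 0.25], [[0, 0, 0], 0, 0.25], [[0, 0, 0], 0, 0.25], [[0, 0, -0.5], 0, 0.25], [[0, 0, -1], 0, 0.25], [[0, 0, -1], 0, 0.25], [[0, 0, -1], 0, 0], [[0, 0, 0], 0, 0], [[0, 0, 0], 0, 0], [[0, 0, 0], 0, 0], [[0, 0, 0], 0, 0]]}}

```text
t: 16.27
ee_pos: [462.9, 329.5, 161.6]
orientation: [-2.364, -2.069, 0.003]
ft_force: [-0.3, 0.7, -0.1]
width: 87.6
grasp_force: 0.0
```

```bash
python3 - <<'E'
from h import *
go(558.3,-41.3,163,-.133)
E
```

```text
t 16.3 at [462.9 329.5 161.6] yaw -0.133 w 87.6 gf 0.0 tilt [-0.001 -0.001] -> units [-14.19   5.75  -0.05] turn -0.0
```

Request:
{"api": "move_arm", "payload": {"steps": [[[-1, 0.4, 0], 0, 0], [[-1, 0.4, 0], 0, 0], [[-1, 0.4, 0], 0, 0], [[-1, 0.4, 0], 0, 0], [[-1, 0.4, 0], 0, 0], [[-1, 0.4, 0], 0, 0], [[-1, 0.4, 0], 0, 0], [[-1, 0.4, 0], 0, 0], [[-1, 0.4, 0], 0, 0], [[-1, 0.4, 0], 0, 0], [[-1, 0.4, 0], 0, 0], [[-1, 0.4, 0], 0, 0], [[-1, 0.4, 0], 0, 0], [[-0.7, 0.3, 0], 0, 0], [[-0.5, 0.2, 0], 0, 0], [[0, 0, 0.5], 0, 0], [[0, 0, 1], 0, 0], [[0, 0, 0.5], 0, 0], [[0, 0, 0], 0, 0], [[0, 0, 0], 0, 0]]}}

```text
t: 17.93
ee_pos: [556.7, -40.5, 111.3]
orientation: [-2.362, -2.068, 0.003]
ft_force: [1.0, 0.0, -0.3]
width: 88.0
grasp_force: 0.0
```

Request:
{"api": "move_arm", "payload": {"steps": [[[0, 0, 0], 0, 0], [[0, 0, 0], 0, 0], [[0, 0, 0], 0, 0], [[0, 0, 0], 0, 0], [[0, 0, 0], 0, 0]]}}

```text
t: 18.35
ee_pos: [558.0, -40.7, 113.0]
orientation: [2.364, 2.068, 0.001]
ft_force: [-0.7, -0.7, 0.5]
width: 87.5
grasp_force: 0.0
```

```bash
python3 - <<'E'
from h import *
go(558.3,-41.3,70,-.133)
E
```

```text
t 18.4 at [558.  -40.7 113. ] yaw -0.133 w 87.5 gf 0.0 tilt [ 0.001 -0.   ] -> units [-0.02  0.01  1.72] turn 0.0
```

Request:
{"api": "move_arm", "payload": {"steps": [[[0, 0, 0.8], 0, 0], [[0, 0, 0.6], 0, 0], [[0, 0, 0.3], 0, 0], [[0, 0, 0], 0, 0.3], [[0, 0, 0], 0, 0.3], [[0, 0, 0], 0, 0.4], [[0, 0, 0], 0, 0.4], [[0, 0, 0], 0, 0.5], [[0, 0, 0], 0, 0.5], [[0, 0, 0], 0, 1], [[0, 0, 0], 0, 1], [[0, 0, 0], 0, 1]]}}

```text
t: 19.35
ee_pos: [557.9, -40.8, 70.3]
orientation: [2.364, 2.069, 0.001]
ft_force: [-0.0, -0.5, 3.6]
width: 43.7
grasp_force: 29.7
```

```bash
python3 - <<'E'
from h import *
go(548,344,150,-.133)
E
```

```text
t 19.4 at [557.9 -40.8  70.3] yaw -0.133 w 43.7 gf 29.7 tilt [ 0.001 -0.   ] -> units [15.2  -2.43 -3.19] turn -0.0
```

Request:
{"api": "move_arm", "payload": {"steps": [[[0, 0, -0.5], 0, 1], [[0, 0, -1], 0, 1], [[0, 0, -1], 0, 1], [[0, 0, -0.7], 0, 1], [[0.6, -0.1, 0], 0, 1], [[1, -0.16, 0], 0, 1], [[1, -0.16, 0], 0, 1], [[1, -0.16, 0], 0, 1], [[1, -0.16, 0], 0, 1], [[1, -0.16, 0], 0, 1], [[1, -0.16, 0], 0, 1], [[1, -0.16, 0], 0, 1], [[1, -0.16, 0], 0, 1], [[1, -0.16, 0], 0, 1], [[1, -0.16, 0], 0, 1], [[1, -0.16, 0], 0, 1], [[1, -0.16, 0], 0, 1], [[1, -0.16, 0], 0, 1], [[1, -0.16, 0], 0, 1], [[0.6, -0.1, 0], 0, 1]]}}

```text
t: 21.02
ee_pos: [547.4, 346.2, 150.6]
orientation: [-2.363, -2.07, -0.001]
ft_force: [-0.3, 0.2, -0.7]
width: 43.9
grasp_force: 29.7
```

Request:
{"api": "move_arm", "payload": {"steps": [[[0, 0, 0.5], 0, 1], [[0, 0, 1], 0, 1], [[0, 0, 0.8], 0, 1], [[0, 0, 0.4], 0, 1], [[0, 0, 0.2], 0, 1], [[0, 0, 0], 0, 1], [[0, 0, 0], 0, 1], [[0, 0, 0], 0, 1], [[0, 0, 0], 0, 1], [[0, 0, 0], 0, 1]]}}

```text
t: 21.85
ee_pos: [548.3, 344.2, 78.5]
orientation: [2.364, 2.068, 0.003]
ft_force: [-0.2, -0.6, -0.7]
width: 43.9
grasp_force: 29.7
```

```bash
python3 - <<'E'
from h import *
go(548,344,70.3,-.133)
E
```

```text
t 21.9 at [548.3 344.2  78.5] yaw -0.133 w 43.9 gf 29.7 tilt [0.001 0.001] -> units [-0.01 -0.01  0.33] turn -0.0
```

Request:
{"api": "move_arm", "payload": {"steps": [[[0, 0, 0.2], 0, 1], [[0, 0, 0.12], 0, 1], [[0, 0, 0], 0, 1], [[0, 0, 0], 0, 1], [[0, 0, 0], 0, 1], [[0, 0, 0], 0, 0.25], [[0, 0, 0], 0, 0.25], [[0, 0, 0], 0, 0.25], [[0, 0, 0], 0, 0.25], [[0, 0, -0.5], 0, 0.25], [[0, 0, -1], 0, 0.25], [[0, 0, -1], 0, 0.25], [[0, 0, -1], 0, 0.25]]}}

```text
t: 22.93
ee_pos: [547.4, 343.8, 158.4]
orientation: [-2.364, -2.069, 0.001]
ft_force: [0.9, -0.0, -0.6]
width: 65.8
grasp_force: 0.0
```

Request:
{"api": "move_arm", "payload": {"steps": [[[-1, 0.4, 0], 0.3, 0.25], [[-1, 0.4, 0], 0, 0.25], [[-1, 0.4, 0], 0, 0.25], [[-1, 0.4, 0], 0, 0.25], [[-1, 0.4, 0], 0, 0.25], [[-1, 0.4, 0], 0, 0.25], [[-1, 0.4, 0], 0, 0.25], [[-1, 0.4, 0], 0, 0.25], [[-1, 0.4, 0], 0, 0.25], [[-1, 0.4, 0], 0, 0.25], [[-1, 0.4, 0], 0, 0.25], [[-1, 0.3, 0], 0, 0.25], [[-0.5, 0.2, 0], 0, 0.25], [[-0.3, 0, 0], 0, 0.25], [[0, 0, 0.5], 0, 0.25], [[0, 0, 0.5], 0, 0.25], [[0, 0, 0], 0, 0.25], [[0, 0, 0], 0, 0.25], [[0, 0, 0], 0, 0.25], [[0, 0, 0], 0, 0.25]]}}

```text
t: 24.6
ee_pos: [618.7, 9.5, 132.0]
orientation: [2.39, 2.039, 0.0]
ft_force: [-0.3, 0.3, 0.3]
width: 66.0
grasp_force: 0.0
```

```bash
python3 - <<'E'
from h import *
go(627.2,10.5,15,-.159)
for c in("scene","top"):
    d=cams.get_image(c); cv2.imwrite(f"pics/{c}2.png",d["image"][:,:,::-1])
fit("top","round_log",[380,314,0],12); fit("scene","half_log",[627,10,1.41],12)
E
```

```text
t 24.6 at [618.7   9.5 132. ] yaw -0.158 w 66.0 gf 0.0 tilt [0. 0.] -> units [0.09 0.33 4.68] turn 0.01
round_log top p0.88 [148. 302.  43.  25.] xy 382.4 317.5 yaw 0.064 loss 0.071
half_log scene p0.90 [310. 217.  81.  36.] xy 626.1 9.5 yaw 1.423 loss 0.024
```

View pics/scene2.png

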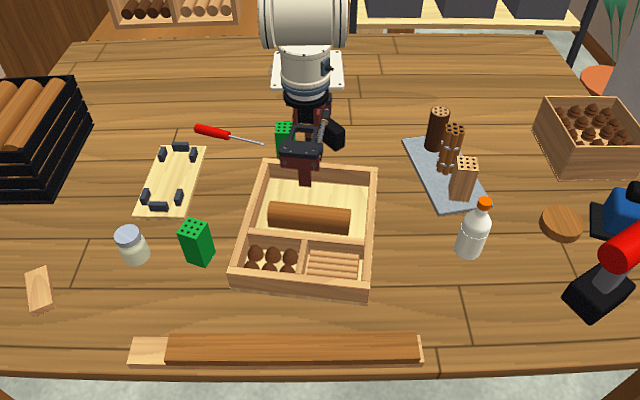

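All three pieces stand on the board at (436,130), (452,148) and (464,178), and the half log is free at (309,217). Next I'll grip the half log.

Request:
{"api": "move_arm", "payload": {"steps": [[[0.05, 0.31, 0.5], -0.1, 0.25], [[0, 0, 1], 0, 0.25], [[0, 0, 1], 0, 0.25], [[0, 0, 0.8], 0, 0.25], [[0, 0, 0.5], 0, 0.25], [[0, 0, 0.4], 0, 0.25], [[0, 0, 0.3], 0, 0.25], [[0, 0, 0], 0, 0.25], [[0, 0, 0], 0, 0.25], [[0, 0, 0], 0, 0.25], [[0, 0, 0], 0, 0.25], [[0, 0, 0], 0, 0.25]]}}

```text
t: 25.9
ee_pos: [627.0, 8.7, 20.3]
orientation: [2.382, 2.047, 0.002]
ft_force: [-0.4, -0.1, 0.4]
width: 65.9
grasp_force: 0.0
```

```bash
python3 - <<'E'
from h import *
go(626.5,10,15,-.153);print(ctrl.get_obs()["ft_force"])
E
```

```text
t 25.9 at [627.    8.7  20.3] yaw -0.151 w 65.9 gf 0.0 tilt [0.001 0.   ] -> units [ 0.05 -0.03  0.21] turn 0.03
[-0.41716904 -0.07757928  0.41407137]
```

Request:
{"api": "move_arm", "payload": {"steps": [[[0, 0, 0.2], 0, 0.25], [[0, 0, 0], 0, 0.35], [[0, 0, 0], 0, 0.4], [[0, 0, 0], 0, 0.45], [[0, 0, 0], 0, 0.5], [[0, 0, 0], 0, 1], [[0, 0, 0], 0, 1], [[0, 0, 0], 0, 1], [[0, 0, 0], 0, 1]]}}

```text
t: 26.65
ee_pos: [626.4, 8.7, 14.4]
orientation: [2.382, 2.048, 0.0]
ft_force: [0.9, -0.2, -1.0]
width: 45.5
grasp_force: 30.0
```

```bash
python3 - <<'E'
from h import *
go(626.5,10,130,-1.617);print(ctrl.get_obs()["ft_force"])
E
```

```text
t 26.6 at [626.4   8.7  14.4] yaw -0.151 w 45.5 gf 30.0 tilt [0. 0.] -> units [ 0.05 -0.   -4.62] turn 16.8
[ 0.88881781 -0.24991368 -1.01119548]
```

Request:
{"api": "move_arm", "payload": {"steps": [[[0, 0, -0.3], 0, 1], [[0, 0, -0.8], 0, 1], [[0, 0, -1], 0, 1], [[0, 0, -1], 0, 1], [[0, 0, -1], 0, 1], [[0, 0, -0.5], 0, 1], [[0, 0, 0], 0.5, 1], [[0, 0, 0], 1, 1], [[0, 0, 0], 1, 1], [[0, 0, 0], 1, 1], [[0, 0, 0], 1, 1], [[0, 0, 0], 1, 1], [[0, 0, 0], 1, 1], [[0, 0, 0], 1, 1], [[0, 0, 0], 1, 1], [[0, 0, 0], 1, 1], [[0, 0, 0], 1, 1], [[0, 0, 0], 1, 1], [[0, 0, 0], 1, 1], [[0, 0, 0], 1, 1]]}}

```text
t: 28.32
ee_pos: [625.9, 8.7, 129.1]
orientation: [-3.119, -0.373, 0.001]
ft_force: [-0.5, -0.5, -2.4]
width: 45.7
grasp_force: 30.0
```

Request:
{"api": "move_arm", "payload": {"steps": [[[0, 0, 0], 1, 1], [[0, 0, 0], 1, 1], [[0, 0, 0], 1, 1], [[0, 0, 0], 0.3, 1], [[-0.2, 0.5, 0], 0, 1], [[-0.4, 1, 0], 0, 1], [[-0.4, 1, 0], 0, 1], [[-0.4, 1, 0], 0, 1], [[-0.4, 1, 0], 0, 1], [[-0.4, 1, 0], 0, 1], [[-0.4, 1, 0], 0, 1], [[-0.4, 1, 0], 0, 1], [[-0.4, 1, 0], 0, 1], [[-0.4, 1, 0], 0, 1], [[-0.4, 1, 0], 0, 1], [[-0.4, 1, 0], 0, 1], [[-0.4, 1, 0], 0, 1], [[-0.2, 0.8, 0], 0, 1], [[0, 0, 0], 0, 1], [[0, 0, 0], 0, 1]]}}

```text
t: 29.98
ee_pos: [480.0, -318.5, 129.3]
orientation: [-3.14, 0.075, 0.001]
ft_force: [0.9, 1.6, -0.7]
width: 45.3
grasp_force: 30.0
```

Request:
{"api": "move_arm", "payload": {"steps": [[[0, 0, 1], 0, 1], [[0, 0, 1], 0, 1], [[0, 0, 0], 0, 1], [[0, 0, 0], 0, 1], [[0, 0, 0], 0, 1], [[0, 0, 0], 0, 1], [[0, 0, 0], 0, 1]]}}

```text
t: 30.57
ee_pos: [482.2, -317.8, 80.8]
orientation: [3.14, -0.071, 0.003]
ft_force: [-0.7, -0.3, -2.0]
width: 45.6
grasp_force: 30.0
```

```bash
python3 - <<'E'
from h import *
go(481.5,-318,14.4,-1.617)
z=ctrl.get_obs()["ee_pos"][2]-2.4
fit("scene","half_log",[481,-318,-.046],z); fit("scene","cradle",[481,-318,3.09],0)
for c in ("scene","top"):
    d=cams.get_image(c); cv2.imwrite(f"pics/{c}3.png",cv2.resize(d["image"][90:330,:330,::-1] if c=="scene" else d["image"][120:340,340:,::-1],None,fx=2,fy=2))
E
```

```text
t 30.6 at [ 482.2 -317.8   80.8] yaw -1.616 w 45.6 gf 30.0 tilt [ 0.002 -0.001] -> units [-0.03  0.01  2.66] turn 0.01
half_log scene p0.76 [164. 154.  43.  64.] xy 483.9 -316.0 yaw -0.051 loss 0.098
cradle scene p0.56 [170. 184.  74.  81.] xy 483.0 -316.1 yaw 3.076 loss 0.111
```

View pics/scene3.png

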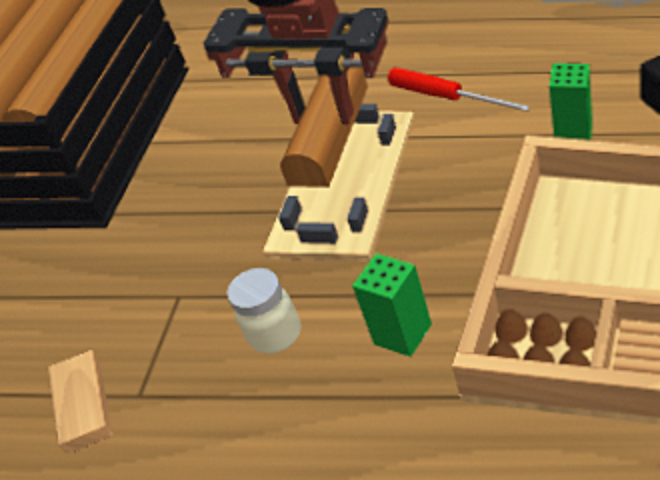

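The half log hangs above the cradle, lined up with the stops. I'll lower it slowly.

Request:
{"api": "move_arm", "payload": {"steps": [[[0, 0, 0.6], 0, 1], [[0, 0, 0.6], 0, 1], [[0, 0, 0.4], 0, 1], [[0, 0, 0.3], 0, 1], [[0, 0, 0.2], 0, 1], [[0, 0, 0.2], 0, 1], [[0, 0, 0.1], 0, 1], [[0, 0, 0], 0, 1], [[0, 0, 0], 0, 1], [[0, 0, 0], 0, 1], [[0, 0, 0], 0, 1], [[0, 0, 0], 0, 1]]}}

```text
t: 31.87
ee_pos: [481.5, -317.6, 19.8]
orientation: [3.14, -0.072, 0.001]
ft_force: [-0.1, 1.3, -1.2]
width: 45.3
grasp_force: 30.0
```

```bash
python3 - <<'E'
from h import *
go(481.5,-318,14.4,-1.617); print(ctrl.get_obs()["ft_force"])
E
```

```text
t 31.9 at [ 481.5 -317.6   19.8] yaw -1.617 w 45.3 gf 30.0 tilt [ 0.001 -0.   ] -> units [0.   0.01 0.22] turn 0.0
[-0.11556938  1.34813501 -1.21309644]
```

Request:
{"api": "move_arm", "payload": {"steps": [[[0, 0, 0.1], 0, 1], [[0, 0, 0.1], 0, 1], [[0, 0, 0], 0, 1], [[0, 0, 0], 0, 1], [[0, 0, 0], 0, 1], [[0, 0, 0], 0, 0.3], [[0, 0, 0], 0, 0.3], [[0, 0, 0], 0, 0.3], [[0, 0, 0], 0, 0.3], [[0, 0, -0.5], 0, 0.25], [[0, 0, -1], 0, 0.25], [[0, 0, -1], 0, 0.25], [[0, 0, -1], 0, 0.25], [[0, 0, -1], 0, 0.25], [[0, 0, -1], 0, 0.25], [[0, 0, -0.5], -1, 0.25], [[0, 0, 0], -1, 0.25], [[0, 0, 0], -1, 0.25], [[0, 0, 0], -1, 0.25], [[0, 0, 0], -1, 0.25]]}}

```text
t: 33.53
ee_pos: [481.3, -317.5, 165.7]
orientation: [3.08, 0.616, 0.001]
ft_force: [0.1, 0.7, 0.1]
width: 65.6
grasp_force: 0.0
```

Request:
{"api": "move_arm", "payload": {"steps": [[[0, 0, 0], -1, 0.25], [[0, 0, 0], -1, 0.25], [[0, 0, 0], -1, 0.25], [[0, 0, 0], -1, 0.25], [[0, 0, 0], -1, 0.25], [[0, 0, 0], -1, 0.25], [[0, 0, 0], -1, 0.25], [[0, 0, 0], -1, 0.25], [[0, 0, 0], -1, 0.25], [[0, 0, 0], -1, 0.25], [[0, 0, 0], -1, 0.25], [[0, 0, 0], -1, 0.25], [[1, 0.4, 0], 0, 0.25], [[1, 0.4, 0], 0, 0.25], [[1, 0.4, 0], 0, 0.25], [[1, 0.4, 0], 0, 0.25], [[1, 0.4, 0], 0, 0.25], [[0, 0, 0], 0, 0.25], [[0, 0, 0], 0, 0.25], [[0, 0, 0], 0, 0.25]]}}

```text
t: 35.2
ee_pos: [547.3, -200.4, 165.0]
orientation: [2.363, 2.069, -0.0]
ft_force: [-0.2, -0.7, -0.5]
width: 65.6
grasp_force: 0.0
```

```bash
python3 - <<'E'
from h import *
go(548.3,344.2,160,-.133)
for c in("scene","top"): fit(c,"half_log",[481,-318,-.046],12)
fit("scene","cradle",[481,-318,3.09],0)
d=cams.get_image("top"); cv2.imwrite("pics/t4.png",cv2.resize(d["image"][150:330,380:520,::-1],None,fx=3,fy=3))
E
```

```text
t 35.2 at [ 547.3 -200.4  165. ] yaw -0.133 w 65.6 gf 0.0 tilt [ 0. -0.] -> units [21.6  -2.84  0.19] turn 0.0
half_log scene p0.66 [169. 173.  36.  66.] xy 480.1 -317.3 yaw -0.030 loss 0.055
half_log top missed
cradle scene p0.85 [168. 187.  77.  76.] xy 483.9 -319.2 yaw 3.098 loss 0.026
```

View pics/t4.png

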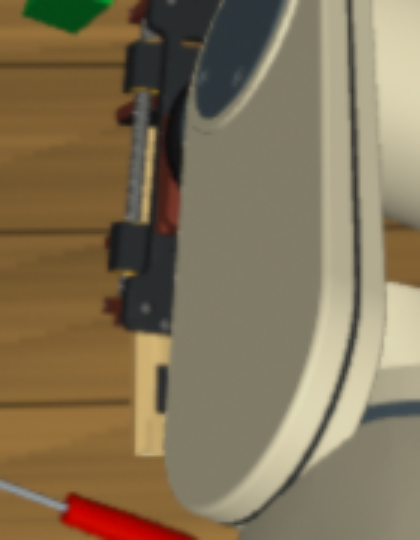

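The arm hides the cradle in this top view. The scene-camera fit puts the log inside the stops, and I'll recheck later. Now to return the block.

Request:
{"api": "move_arm", "payload": {"steps": [[[1, -0.13, 0], 0, 0.25], [[1, -0.13, 0], 0, 0.25], [[1, -0.13, 0], 0, 0.25], [[1, -0.13, 0], 0, 0.25], [[1, -0.13, 0], 0, 0.25], [[1, -0.13, 0], 0, 0.25], [[1, -0.13, 0], 0, 0.25], [[1, -0.13, 0], 0, 0.25], [[1, -0.13, 0], 0, 0.25], [[1, -0.13, 0], 0, 0.25], [[1, -0.13, 0], 0, 0.25], [[1, -0.13, 0], 0, 0.25], [[1, -0.13, 0], 0, 0.25], [[1, -0.13, 0], 0, 0.25], [[1, -0.13, 0], 0, 0.25], [[1, -0.13, 0], 0, 0.25], [[1, -0.13, 0], 0, 0.25], [[1, -0.13, 0], 0, 0.25], [[1, -0.13, 0], 0, 0.25], [[1, -0.13, 0], 0, 0.25]]}}

```text
t: 37.22
ee_pos: [549.4, 304.9, 164.4]
orientation: [2.365, 2.068, -0.0]
ft_force: [0.9, -0.2, 0.7]
width: 65.8
grasp_force: 0.0
```

Request:
{"api": "move_arm", "payload": {"steps": [[[1, -0.14, 0], 0, 0.25], [[0.6, -0.1, 0], 0, 0.25], [[0, 0, 0.5], 0, 0.25], [[0, 0, 0.5], 0, 0.25], [[0, 0, 0], 0, 0.25], [[0, 0, 0], 0, 0.25], [[0, 0, 0], 0, 0.25], [[0, 0, 0], 0, 0.25], [[0, 0, 0], 0, 0.25]]}}

```text
t: 37.97
ee_pos: [549.2, 344.0, 140.0]
orientation: [2.365, 2.068, 0.001]
ft_force: [-0.4, 0.0, 0.5]
width: 65.6
grasp_force: 0.0
```

```bash
python3 - <<'E'
from h import *
go(548.3,344.2,70.3,-.133)
fit("top","half_log",[481,-318,-.046],12)
fit("top","cradle",[481,-318,3.09],0)
d=cams.get_image("top"); cv2.imwrite("pics/t5.png",cv2.resize(d["image"][180:310,400:500,::-1],None,fx=4,fy=4))
E
```

```text
t 38.0 at [549.2 344.  140. ] yaw -0.134 w 65.6 gf 0.0 tilt [0.001 0.   ] -> units [ 0.   -0.04  2.79] turn -0.01
half_log top p0.69 [453. 246.  32.  87.] xy 482.5 -316.4 yaw -0.050 loss 0.060
cradle top p0.92 [450. 245.  54. 110.] xy 482.9 -317.1 yaw 3.082 loss 0.023
```

View pics/t5.png

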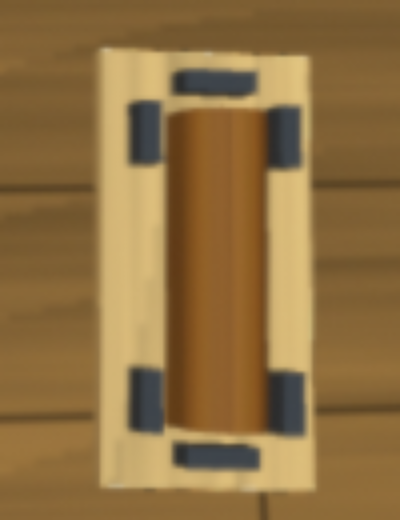

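The log lies home between all six stops in the crop. Now picking up the block.

Request:
{"api": "move_arm", "payload": {"steps": [[[0, -0.04, 1], 0, 0.25], [[0, 0, 1], 0, 0.25], [[0, 0, 0.5], 0, 0.25], [[0, 0, 0.29], 0, 0.25], [[0, 0, 0], 0, 0.3], [[0, 0, 0], 0, 0.35], [[0, 0, 0], 0, 0.4], [[0, 0, 0], 0, 0.45], [[0, 0, 0], 0, 0.5], [[0, 0, 0], 0, 1], [[0, 0, 0], 0, 1], [[0, 0, 0], 0, 1], [[0, 0, 0], 0, 1]]}}

```text
t: 39.3
ee_pos: [548.4, 344.9, 70.7]
orientation: [2.364, 2.069, 0.002]
ft_force: [0.2, -0.6, 6.5]
width: 43.9
grasp_force: 29.9
```

```bash
python3 - <<'E'
from h import *
go(558,-40.8,150,-.133)
E
```

```text
t 39.3 at [548.4 344.9  70.7] yaw -0.133 w 43.9 gf 29.9 tilt [0.001 0.001] -> units [-15.24   2.43  -3.19] turn -0.0
```

Request:
{"api": "move_arm", "payload": {"steps": [[[0, 0, -0.5], 0, 1], [[0, 0, -1], 0, 1], [[0, 0, -1], 0, 1], [[0, 0, -0.7], 0, 1], [[-0.6, 0.1, 0], 0, 1], [[-1, 0.16, 0], 0, 1], [[-1, 0.16, 0], 0, 1], [[-1, 0.16, 0], 0, 1], [[-1, 0.16, 0], 0, 1], [[-1, 0.16, 0], 0, 1], [[-1, 0.16, 0], 0, 1], [[-1, 0.16, 0], 0, 1], [[-1, 0.16, 0], 0, 1], [[-1, 0.16, 0], 0, 1], [[-1, 0.16, 0], 0, 1], [[-1, 0.16, 0], 0, 1], [[-1, 0.16, 0], 0, 1], [[-1, 0.16, 0], 0, 1], [[-1, 0.16, 0], 0, 1], [[-0.61, 0.09, 0], 0, 1]]}}

```text
t: 40.97
ee_pos: [556.0, -43.2, 148.9]
orientation: [-2.365, -2.067, 0.003]
ft_force: [0.3, 0.5, -1.0]
width: 43.9
grasp_force: 29.9
```

Request:
{"api": "move_arm", "payload": {"steps": [[[0, 0, 0.5], 0, 1], [[0, 0, 1], 0, 1], [[0, 0, 0.8], 0, 1], [[0, 0, 0.4], 0, 1], [[0, 0, 0.2], 0, 1], [[0, 0, 0], 0, 1], [[0, 0, 0], 0, 1], [[0, 0, 0], 0, 1], [[0, 0, 0], 0, 1], [[0, 0, 0], 0, 1]]}}

```text
t: 41.8
ee_pos: [558.1, -40.3, 78.1]
orientation: [2.363, 2.068, 0.002]
ft_force: [0.2, 0.2, -1.2]
width: 44.1
grasp_force: 29.9
```

```bash
python3 - <<'E'
from h import *
go(558,-40.1,70.7,-.133)
E
```

```text
t 41.8 at [558.1 -40.3  78.1] yaw -0.133 w 44.1 gf 29.9 tilt [ 0.002 -0.   ] -> units [ 0.01 -0.    0.29] turn 0.0
```

Request:
{"api": "move_arm", "payload": {"steps": [[[0, 0, 0.18], 0, 1], [[0, 0, 0.1], 0, 1], [[0, 0, 0], 0, 1], [[0, 0, 0], 0, 1], [[0, 0, 0], 0, 1], [[0, 0, 0], 0, 0.25], [[0, 0, 0], 0, 0.25], [[0, 0, 0], 0, 0.25], [[0, 0, 0], 0, 0.25], [[0, 0, -0.5], 0, 0.25], [[0, 0, -1], 0, 0.25], [[0, 0, -1], 0, 0.25], [[0, 0, -1], 0, 0.25], [[0, 0, -0.2], 0, 0.25], [[0, 0, 0], 0, 0.25], [[0, 0, 0], 0, 0.25]]}}

```text
t: 43.13
ee_pos: [557.2, -40.4, 162.8]
orientation: [2.364, 2.069, 0.0]
ft_force: [-0.1, -0.5, 0.2]
width: 66.1
grasp_force: 0.0
```

Request:
{"api": "move_arm", "payload": {"steps": [[[1, -0.4, 0], 0, 0.25], [[1, -0.4, 0], 0, 0.25], [[1, -0.4, 0], 0, 0.25], [[1, -0.4, 0], 0, 0.25], [[1, -0.4, 0], 0, 0.25], [[1, -0.4, 0], 0, 0.25], [[1, -0.4, 0], 0, 0.25], [[1, -0.4, 0], 0, 0.25], [[1, -0.4, 0], 0, 0.25], [[1, -0.4, 0], 0, 0.25], [[1, -0.4, 0], 0, 0.25], [[1, -0.4, 0], 0, 0.25], [[1, -0.4, 0], 0, 0.25], [[0.7, -0.3, 0], 0, 0.25], [[0.48, -0.2, 0], 0, 0.25], [[0, 0, 0], 0, 0.25], [[0, 0, 0], 0, 0.25], [[0, 0, 0], 0, 0.25], [[0, 0, 0], 0, 0.25], [[0, 0, 0], 0, 0.25]]}}

```text
t: 44.8
ee_pos: [463.6, 328.9, 162.6]
orientation: [2.366, 2.067, -0.001]
ft_force: [-0.3, 0.2, -0.0]
width: 66.1
grasp_force: 0.0
```

```bash
python3 - <<'E'
from h import *
go(464,330.2,75.1,-.133)
fit("scene","square_block",[558,-41,-.133],12)
fit("top","square_block",[558,-41,-.133],12,[329,209])
E
```

```text
t 44.8 at [463.6 328.9 162.6] yaw -0.134 w 66.1 gf 0.0 tilt [-0. -0.] -> units [0.06 0.01 3.5 ] turn -0.02
square_block scene p0.87 [197. 244.  43.  49.] xy 558.0 -41.0 yaw -0.133 loss 1.000
square_block top p0.94 [328. 210.  21.  29.] xy 558.0 -41.3 yaw -0.100 loss 0.048
```

Request:
{"api": "move_arm", "payload": {"steps": [[[0.05, 0.01, 1], 0, 0.25], [[0, 0, 1], 0, 0.25], [[0, 0, 0.8], 0, 0.25], [[0, 0, 0.5], 0, 0.25], [[0, 0, 0.2], 0, 0.25], [[0, 0, 0], 0, 0.25], [[0, 0, 0], 0, 0.35], [[0, 0, 0], 0, 0.4], [[0, 0, 0], 0, 0.45], [[0, 0, 0], 0, 0.5], [[0, 0, 0], 0, 1], [[0, 0, 0], 0, 1], [[0, 0, 0], 0, 1], [[0, 0, 0], 0, 1]]}}

```text
t: 46.17
ee_pos: [464.2, 331.6, 76.1]
orientation: [2.364, 2.069, 0.002]
ft_force: [-0.9, 0.5, 6.3]
width: 44.8
grasp_force: 30.0
```

```bash
python3 - <<'E'
from h import *
go(566.9,22.15,155,-.133)
E
```

```text
t 46.2 at [464.2 331.6  76.1] yaw -0.133 w 44.8 gf 30.0 tilt [0.001 0.001] -> units [-11.72   5.72  -3.16] turn -0.0
```

Request:
{"api": "move_arm", "payload": {"steps": [[[0, 0, -0.5], 0, 1], [[0, 0, -1], 0, 1], [[0, 0, -1], 0, 1], [[0, 0, -0.7], 0, 1], [[-0.5, 0.2, 0], 0, 1], [[-1, 0.5, 0], 0, 1], [[-1, 0.5, 0], 0, 1], [[-1, 0.5, 0], 0, 1], [[-1, 0.5, 0], 0, 1], [[-1, 0.5, 0], 0, 1], [[-1, 0.5, 0], 0, 1], [[-1, 0.5, 0], 0, 1], [[-1, 0.5, 0], 0, 1], [[-1, 0.5, 0], 0, 1], [[-1, 0.5, 0], 0, 1], [[-0.66, 0.4, 0], 0, 1], [[-0.5, 0.12, 0], 0, 1], [[0, 0, 0.5], 0, 1], [[0, 0, 0.7], 0, 1], [[0, 0, 0.5], 0, 1]]}}

```text
t: 47.83
ee_pos: [565.4, 22.5, 111.2]
orientation: [-2.364, -2.067, 0.002]
ft_force: [-0.8, 0.1, -2.2]
width: 45.1
grasp_force: 29.9
```

Request:
{"api": "move_arm", "payload": {"steps": [[[0, 0, 0.4], 0, 1], [[0, 0, 0.4], 0, 1], [[0, 0, 0.3], 0, 1], [[0, 0, 0.1], 0, 1], [[0, 0, 0], 0, 1], [[0, 0, 0], 0, 1], [[0, 0, 0], 0, 1], [[0, 0, 0], 0, 1], [[0, 0, 0], 0, 1]]}}

```text
t: 48.58
ee_pos: [567.1, 23.2, 83.2]
orientation: [2.364, 2.068, 0.001]
ft_force: [0.1, -0.6, -1.1]
width: 45.2
grasp_force: 29.9
```

```bash
python3 - <<'E'
from h import *
go(566.9,23.55,76,-.133)
E
```

```text
t 48.6 at [567.1  23.2  83.2] yaw -0.133 w 45.2 gf 29.9 tilt [ 0.001 -0.   ] -> units [ 0.01 -0.01  0.29] turn -0.0
```

Request:
{"api": "move_arm", "payload": {"steps": [[[0, 0, 0.18], 0, 1], [[0, 0, 0.1], 0, 1], [[0, 0, 0], 0, 1], [[0, 0, 0], 0, 1], [[0, 0, 0], 0, 1], [[0, 0, 0], 0, 0.25], [[0, 0, 0], 0, 0.25], [[0, 0, 0], 0, 0.25], [[0, 0, 0], 0, 0.25], [[0, 0, -0.5], 0, 0.25], [[0, 0, -1], 0, 0.25], [[0, 0, -1], 0, 0.25], [[0, 0, -1], 0, 0.25], [[0, 0, 0], 0, 0.25], [[0, 0, 0], 0, 0.25], [[0, 0, 0], 0, 0.25]]}}

```text
t: 49.92
ee_pos: [566.4, 23.2, 163.2]
orientation: [-2.364, -2.069, 0.0]
ft_force: [-0.6, -0.7, 1.3]
width: 65.6
grasp_force: 0.0
```

Request:
{"api": "move_arm", "payload": {"steps": [[[1, -0.85, 0], 0, 0.25], [[1, -0.85, 0], 0, 0.25], [[1, -0.85, 0], 0, 0.25], [[1, -0.85, 0], 0, 0.25], [[1, -0.85, 0], 0, 0.25], [[1, -0.85, 0], 0, 0.25], [[1, -0.85, 0], 0, 0.25], [[1, -0.85, 0], 0, 0.25], [[1, -0.85, 0], 0, 0.25], [[0.9, -0.8, 0], 0, 0.25], [[0.62, -0.5, 0], 0, 0.25], [[0, 0, 0], 0, 0.25], [[0, 0, 0], 0, 0.25], [[0, 0, 0], 0, 0.25], [[0, 0, 0], 0, 0.25], [[0, 0, 0], 0, 0.25], [[0, 0, 0], 0, 0.25]]}}

```text
t: 51.33
ee_pos: [380.4, 312.8, 163.1]
orientation: [2.366, 2.067, -0.0]
ft_force: [0.4, 0.3, -0.6]
width: 65.9
grasp_force: 0.0
```

```bash
python3 - <<'E'
from h import *
go(380,314,72.5,-.133)
fit("top","cane_bundle",[566,22,0],12)
E
```

```text
t 51.3 at [380.4 312.8 163.1] yaw -0.135 w 65.9 gf 0.0 tilt [-0. -0.] -> units [ 0.05 -0.02  3.62] turn -0.02
cane_bundle top p0.73 [297. 207.  24.  32.] xy 565.4 22.6 yaw 0.071 loss 0.113
```

Request:
{"api": "move_arm", "payload": {"steps": [[[0.05, -0.01, 1], 0, 0.25], [[0, 0, 1], 0, 0.25], [[0, 0, 0.8], 0, 0.25], [[0, 0, 0.5], 0, 0.25], [[0, 0, 0.3], 0, 0.25], [[0, 0, 0], 0, 0.25], [[0, 0, 0], 0, 0.35], [[0, 0, 0], 0, 0.4], [[0, 0, 0], 0, 0.45], [[0, 0, 0], 0, 0.5], [[0, 0, 0], 0, 1], [[0, 0, 0], 0, 1], [[0, 0, 0], 0, 1], [[0, 0, 0], 0, 1]]}}

```text
t: 52.6
ee_pos: [380.5, 315.4, 74.0]
orientation: [2.364, 2.069, 0.003]
ft_force: [-0.1, 0.3, 6.3]
width: 45.6
grasp_force: 30.0
```

```bash
python3 - <<'E'
from h import *
go(574.5,82.3,152,-.133)
E
```

```text
t 52.6 at [380.5 315.4  74. ] yaw -0.133 w 45.6 gf 30.0 tilt [0.001 0.001] -> units [-8.21  8.93 -3.12] turn -0.0
```

Request:
{"api": "move_arm", "payload": {"steps": [[[0, 0, -0.5], 0, 1], [[0, 0, -1], 0, 1], [[0, 0, -1], 0, 1], [[0, 0, -0.7], 0, 1], [[-0.4, 0.4, 0], 0, 1], [[-0.8, 0.9, 0], 0, 1], [[-0.8, 0.9, 0], 0, 1], [[-0.8, 0.9, 0], 0, 1], [[-0.8, 0.9, 0], 0, 1], [[-0.8, 0.9, 0], 0, 1], [[-0.8, 0.9, 0], 0, 1], [[-0.8, 0.9, 0], 0, 1], [[-0.8, 0.9, 0], 0, 1], [[-0.8, 0.9, 0], 0, 1], [[-0.56, 0.42, 0], 0, 1], [[0, 0, 0], 0, 1], [[0, 0, 0.5], 0, 1], [[0, 0, 0.7], 0, 1], [[0, 0, 0.5], 0, 1]]}}

```text
t: 54.18
ee_pos: [572.1, 83.8, 108.8]
orientation: [-2.363, -2.069, 0.002]
ft_force: [0.3, 0.6, -1.6]
width: 45.5
grasp_force: 30.0
```

Request:
{"api": "move_arm", "payload": {"steps": [[[0, 0, 0.4], 0, 1], [[0, 0, 0.4], 0, 1], [[0, 0, 0.3], 0, 1], [[0, 0, 0.1], 0, 1], [[0, 0, 0], 0, 1], [[0, 0, 0], 0, 1], [[0, 0, 0], 0, 1], [[0, 0, 0], 0, 1], [[0, 0, 0], 0, 1]]}}

```text
t: 54.93
ee_pos: [574.2, 83.1, 81.2]
orientation: [2.364, 2.068, 0.001]
ft_force: [0.2, -0.7, -0.5]
width: 45.6
grasp_force: 30.0
```

```bash
python3 - <<'E'
from h import *
go(574.5,83.6,74,-.133)
E
```

```text
t 54.9 at [574.2  83.1  81.2] yaw -0.133 w 45.6 gf 30.0 tilt [0.001 0.   ] -> units [0.02 0.01 0.29] turn -0.0
```

Release, lift, then move off toward the robot's left so the cameras can see.

Request:
{"api": "move_arm", "payload": {"steps": [[[0.02, 0.01, 0.18], 0, 1], [[0, 0, 0.1], 0, 1], [[0, 0, 0], 0, 1], [[0, 0, 0], 0, 1], [[0, 0, 0], 0, 1], [[0, 0, 0], 0, 0.25], [[0, 0, 0], 0, 0.25], [[0, 0, 0], 0, 0.25], [[0, 0, 0], 0, 0.25], [[0, 0, -0.5], 0, 0.25], [[0, 0, -1], 0, 0.25], [[0, 0, -1], 0, 0.25], [[0, 0, -1], 0, 0.25], [[0, 0, -1], 0, 0.25]]}}

```text
t: 56.1
ee_pos: [573.9, 83.5, 188.2]
orientation: [2.364, 2.069, 0.0]
ft_force: [1.0, 0.4, 0.2]
width: 65.8
grasp_force: 0.0
```

Request:
{"api": "move_arm", "payload": {"steps": [[[1, -0.7, 0], 0, 0.25], [[1, -0.7, 0], 0, 0.25], [[1, -0.7, 0], 0, 0.25], [[1, -0.7, 0], 0, 0.25], [[1, -0.7, 0], 0, 0.25], [[1, -0.7, 0], 0, 0.25], [[1, -0.7, 0], 0, 0.25], [[1, -0.7, 0], 0, 0.25], [[1, -0.7, 0], 0, 0.25], [[1, -0.7, 0], 0, 0.25], [[1, 0, 0], 0, 0.25], [[1, 0, 0], 0, 0.25], [[0, 0, 0], 0, 0.25], [[0, 0, 0], 0, 0.25], [[0, 0, 0], 0, 0.25]]}}

```text
t: 57.35
ee_pos: [440.1, 403.5, 186.4]
orientation: [2.364, 2.069, -0.001]
ft_force: [0.1, -0.9, 0.8]
width: 65.9
grasp_force: 0.0
```

```bash
python3 - <<'E'
from h import *
for n,q,nt,ns in [("round_log",[575,84,0],[264,200],[345,188]),("cane_bundle",[566,22,0],[296,206],[314,179]),("square_block",[558,-41,-.133],[329,209],[284,183])]:
    fit("top",n,q,12,nt)
d=cams.get_image("top")["image"]; o=cv2.imread("pics/top0.png")[:,:,::-1]
# per-piece image shift between the first and present top pictures (template match on piece tops)
for n,(u,v) in dict(round=(264,200),cane=(296,204),block=(329,209),jar=(465,145),glue=(140,140)).items():
    t=cv2.resize(o[v-12:v+13,u-13:u+14],None,fx=8,fy=8,interpolation=cv2.INTER_CUBIC)
    s=cv2.resize(d[v-18:v+19,u-19:u+20],None,fx=8,fy=8,interpolation=cv2.INTER_CUBIC)
    r=cv2.matchTemplate(s,t,cv2.TM_CCOEFF_NORMED); _,mv,_,p=cv2.minMaxLoc(r); print(n,"shift px",(p[0]-48)/8,(p[1]-48)/8,"corr %.3f"%mv)
print(ctrl.get_obs()["t"])
cv2.imwrite("pics/t6.png",cv2.resize(np.hstack([o[170:240,230:360],d[170:240,230:360]])[:,:,::-1],None,fx=3,fy=3))
cv2.imwrite("pics/s6.png",cams.get_image("scene")["image"][:,:,::-1])
E
```

```text
round_log top p0.66 [265. 202.  26.  22.] xy 576.0 86.4 yaw 0.104 loss 0.040
cane_bundle top p0.89 [296. 208.  26.  32.] xy 563.7 22.6 yaw 0.101 loss 0.128
square_block top p0.87 [327. 210.  25.  30.] xy 557.8 -40.9 yaw -0.157 loss 0.052
round shift px -0.125 0.5 corr 0.941
cane shift px 0.25 0.625 corr 0.931
block shift px 0.0 0.25 corr 0.835
jar shift px 0.0 0.0 corr 0.999
glue shift px 0.0 0.0 corr 1.000
57.7
```

View pics/t6.png

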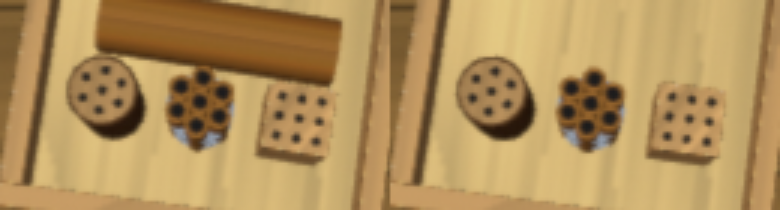

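View pics/s6.png

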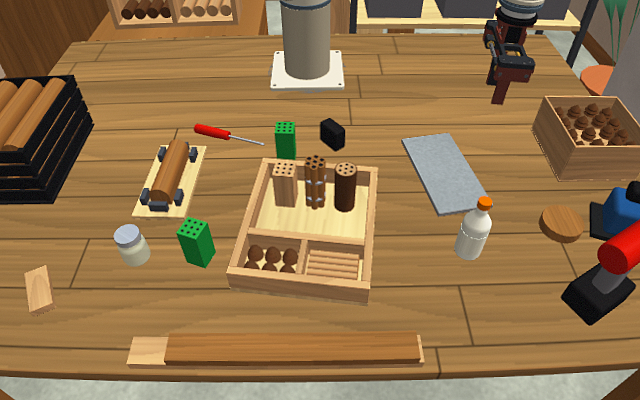

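Both pictures show the three pieces upright in their old slots and the log in the cradle, with shifts of about 1 mm or less. One check on the block's yaw before handing in.

```bash
python3 - <<'E'
from h import *
d=cams.get_image("top")["image"]; o=cv2.imread("pics/top0.png")[:,:,::-1]
f=lambda im:cv2.resize(cv2.cvtColor(np.ascontiguousarray(im[194:226,312:344]),cv2.COLOR_RGB2GRAY),None,fx=8,fy=8,interpolation=cv2.INTER_CUBIC)
A,B=f(o),f(d); m=np.zeros_like(A); m[5*8:22*8,7*8:28*8]=255
for a0 in(-.1,0,.1):
    c,s=np.cos(a0),np.sin(a0); C=np.array([136,120.]); W=np.array([[c,-s],[s,c]]); W=np.c_[W,C-W@C].astype(np.float32)
    r,W=cv2.findTransformECC(A,B,W,cv2.MOTION_EUCLIDEAN,(3,300,1e-6),m,9)
    print("corr %.3f rot %.3f rad shift px"%(r,np.arctan2(W[1,0],W[0,0])),(W@[136,120,1]-[136,120])/8)
E
```

```text
corr 0.990 rot -0.023 rad shift px [0.043606   0.24708222]
corr 0.990 rot -0.023 rad shift px [0.04369829 0.24708448]
corr 0.990 rot -0.023 rad shift px [0.04359137 0.24703579]
```

The block is back within 0.5 mm and 0.023 rad, so I'm handing in.

```bash
python3 -c "
from workcell import ctrl
print(ctrl.close_job())"
```

```text
the job is handed in; nothing more can be done
None
```

The job is handed in at about 58 s: the half log lies flat side down between the cradle stops, and the three pieces stand upright in their original places, within about 1 mm by the top camera; the jar and glue bottle did not move.

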